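# Dispense a bushing with the lever and ease the lid shut

### The arm

A 6-joint arm with a two-finger parallel gripper is mounted at the origin on a cart in front of the work surface, level with it; the furniture and walls round the work are solid. World frame = base frame: x ahead of the robot, y to its left, z up, the work surface at z = 0. Lengths are in m, angles in rad, forces in N, time in s.
With the tool pointing down it reaches from about 0.35 to 0.975 m from the base axis. Payload 4.9 kg.
Tool frame: the origin (TCP) lies midway between the tips of the shut fingers; the grasp point (between the pads) lies 19 mm behind it; z points along the fingers, y is the line along which they close (so a half turn about z gives the same grasp; the last joint's range is limited). The gripper opens to 85 mm and grips with 20 to 120 N. Pads are 22 mm wide; open, the fingers measure 114 mm over their backs; the gripper's body (76 mm by 85 mm) begins 54 mm behind the grasp point. The pads swing forward as they close: fully open they stand 13 mm farther back than shut.
Start: joints at [0.986, 0.053, 1.613, -0, 1.476, -0.119], TCP at [0.281, 0.558, 0.231] pointing down, gripper open.
Joint ranges: [-3.01, 3.01], [-1.01, 2.22], [0.06, 2.58], [-1.02, 4.17], [0.09, 2.62], [-3.14, 3.14]. Speed limits (rad/s): [2.57, 2.57, 3.14, 3.14, 3.14, 3.14].

### API

Orientations are given as a rotation vector (axis times angle).
In Python, from station import ctrl gives the robot as it stands. The module is installed in compiled form; this text tells all that it offers.
- The arm moves only by the shell command python3 -m handwheel 'ROWS' [OPENING] [FORCE]. ROWS is JSON, a list of rows, each a list of 2 entries, a list of its own where there are three numbers: the shift along the tool's x, y, z in cm, then the turn, a rotation vector about the tool's x, y, z in rad. In form: [[[tx, ty, tz], [ax, ay, az]], ...]. A call has 1 to 5 rows; each row is the pose to reach, as a shift and turn from the pose commanded when the call began, along the tool's axes at that moment; what a row does not reach only later rows make up. A row lasts 1/8 s, in which the tool goes at most 62.5 mm and 10.7 degrees, less where a joint would pass 70% of its speed; a pose out of reach is approached as far as the arm can. A call with a gripper value outside its range is refused whole. OPENING is the gripper's target within -1 to 1 (shut at 1, half-way at 0, fully open at -1), set as the call begins (- or left out, the last holds). The fingers move at their own pace and stop on an object; FORCE is the grip in N (left out, the last holds). Time passes only in rows, so rows that repeat a pose let the fingers close. It gives the time, the measured TCP pose, the force, the opening and the grip force at its end, in the units of the state.
- ctrl.get_obs(): the state, without advancing time (a new reading comes with each control period).
- ctrl.get_image(name): name is "scene" or "top" or "wrist"; returns the picture (420x560x3 uint8, blue, green, red); there is no depth.
- ctrl.calibration(name): a dict with "fx", "fy", "cx", "cy" (pixels), "k1" (the pictures are not rectified: a ray, as slopes to the right and down, at radius r is drawn at 1 + k1 r^2 times it, then the intrinsics apply), "R" (3x3) and "t" (3): a world point X has camera coordinates R X + t. Camera axes: x right, y down, z forward; pixel columns grow to the right and rows downward; lengths in m; the calibration is good to about 2 mm. A picture is of the moment at which its call begins: read the wrist's pose just before it. calibration takes no time and is no camera call; for the wrist camera it gives the pose at the moment of the call.
- ctrl.finish_job(): hands the job in; it is judged then, once.
Trained networks look in the newest picture that a camera, given by its name, has taken for a name from the list of things; names that differ only in an ending like _2 or _b are one class to them, and where a whole thing is asked for, a point or a joint stands for the part that bears it (a point fixed in the world has none). Each returns a list of dicts, best first, with "score" (0 to 1); they miss things now and then, are a little off and sometimes report something else, mostly with a low value. They report only what shows in the picture. A call takes as long as a camera call.
- ctrl.look_for(camera, query): "position" ([column, row] in pixels, amid what is visible of it).
- ctrl.landmark_of(camera, query): "position" ([column, row] in pixels: a listed point, or the origin of a listed thing).
The state is a dict: "t": time; "q": joint angles; "dq": joint speeds; "effort": joint torques, N m; "tool_pos": TCP position; "tool_rot": TCP orientation; "contact_force": force on the tool from outside, world axes, zero at the start; "wrist_torque": the same for the moment, N m; "opening": finger opening in m; "grip_force": force on a finger pad.
Only numpy, scipy, OpenCV 4.12 (cv2) and the standard library are available. Lean on these libraries where they do the work, as an engineer would, in place of code of your own. Each camera call takes 0.05 s, during which the arm holds its last target. There are 200 camera calls.

### The job

Press the lever of the small bench dispenser all the way down with the fingertips so that its linked lid stands fully open and the bushing inside rolls out into the tray. Then let the lever rise slowly, staying on it until the lid is fully shut so that the lid never slams. Work only the lever: leave the lid, the bushing and everything lying around alone.

Things in the scene. Friction and masses are not known exactly. Their poses are not given: they have to be found in the camera images.
- dispenser: bench dispenser, fixed: a blue hopper (88 x 43 mm, 72 high) with a hinged aluminium lid, a blue catch tray in front and a press lever on the right. Origin at table height below the hopper; -x to the front (tray side, toward the robot), +y left, z up. Tray inside: x -0.121 to -0.047, y -0.030 to 0.030, floor 7 mm, rim 26 mm high. A ramp in the hopper falls toward the tray
- lever_pad (a point): centre of the top of the black rubber press pad (40 x 38 mm) at the lever's front end, right of the tray; it moves with the lever. At rest it is at (-0.132, -0.072, 0.080) in the dispenser's frame; fully pressed it is about 37 mm above the table. It travels almost straight down (within 5 mm in x) and stays level within 0.3 rad
- lever (a joint): press lever, hinged at (-0.020, -0.044, 0.048) in the dispenser's frame, axis along its y, the pad 0.115 m in front of the hinge: 0 at rest (pad up), 0.37 rad when fully pressed (stop). A spring pushes it back up: holding the pad down takes 3 to 6 N. Let go, it flies up and the lid slams; raised at 20 to 40 mm/s under the fingers it comes down gently
- lid: aluminium lid of the hopper, 82 x 50 mm, with a 56 mm flap at its front that holds the bushing back; hinged at the back of the hopper, origin on the hinge 79 mm above the table. Its z axis is upright when shut (0 rad) and leans back 0.85 rad when fully open, about 2.3 times the lever's angle; front edge then about 145 mm up. Driven by the lever through a push rod. Do not touch
- bushing_mid (a point): middle of the bushing, a plain pale sleeve 21 mm in diameter and 27 mm long, which lies across the ramp inside the hopper behind the lid's flap and rolls down into the tray by itself once the lid is up
- bushing_in: the same bushing; its origin is the centre of one end face, z along its axis. Do not touch
- collar: bystander: dark rounded die 34 mm in diameter, 34 mm high, standing to the left of the tray, origin under its centre
- tape: bystander: black roll of tape lying flat, 62 mm in diameter, 19 mm high, left of the hopper, origin under its centre
- ring: bystander: dark lock ring, 33 mm, 12 mm high, in front of the tray, origin under its centre
- die: bystander: dark die 28 mm in diameter, 26 mm high, right of the hopper behind the press pad, origin under its centre
- wrench: bystander: spanner 166 mm long, lying on the right of the table, origin under its centre
- cone: bystander: small funnel 63 mm wide, 52 mm high, standing on its mouth on the right of the table, origin under its centre

How it is judged:
On the way, in this order (a step that is already met when the one before it is completed fails the run):
1. the lever is pressed fully down and the lid stands fully open (angle between lid's own z axis and vertical above 0.75 rad and value of joint lever above 0.335 rad), for 0.2 s.
2. the bushing is in the tray and the lid has come down shut (x of bushing_mid in the frame of dispenser between -0.12 and -0.05 m and y of bushing_mid in the frame of dispenser between -0.03 and 0.03 m and z of bushing_mid in the frame of dispenser below 0.03 m and angle between lid's own z axis and vertical below 0.03 rad), for 0.2 s.
At the end, for the whole second after the job is handed in: the bushing lies at rest in the dispenser's tray, the lid is shut (below 0.03 rad) and the lever is back up (below 0.015 rad) (all of step 2 and value of joint lever below 0.015 rad and linear speed of bushing_in below 0.02 m/s); the robot touches nothing.
It fails at once if the lid slams (closes faster than 3 rad/s) (angular speed of lid above 3 rad/s and velocity of joint lever below -0.3 rad/s).
It fails at once if the lid is touched (contact force between the arm and lid above 0.5 N).
It fails at once if the bushing is touched (contact force between the arm and bushing_in above 0.3 N).
It fails at once if the bushing is lifted (z of bushing_mid in the frame of dispenser above 0.06 m).
It fails at once if a bystander is moved more than 15 mm or lifted (distance of any of collar, tape, ring, die, wrench, cone from where it was at the start of the episode above 0.015 m).
It also fails if it takes over 40 s, if anything falls off the work surface, if the arm or the gripper's body presses on something with over 40 N, if the wrist force passes 120 N, or if a joint passes its speed limit or range.

## Working session

There is one attempt and no reset: what is moved stays moved. The work goes in short steps, Python scripts to look and compute and a shell command to move; the robot and the scene stay as the last step left them, time stands still between calls to the robot, and variables do not carry over. Pictures are saved under pics/ and viewed, at most 10 in all, crops included, and the job is handed in when it is done.

```bash
mkdir -p pics
cat > h.py <<'E'
import numpy as np, cv2
from station import ctrl
def cal(n):
    c=ctrl.calibration(n); return c,np.array(c["R"]),np.array(c["t"])
def ray(n,p):
    c,R,t=cal(n)
    d=np.array([(p[0]-c["cx"])/c["fx"],(p[1]-c["cy"])/c["fy"]]);u=d.copy()
    for _ in range(20): u=d/(1+c["k1"]*(u@u))
    return -R.T@t, R.T@np.array([u[0],u[1],1])
def at_z(n,p,z):
    o,d=ray(n,p); return o+d*(z-o[2])/d[2]
def proj(n,X):
    c,R,t=cal(n); x=R@np.array(X)+t; u=x[:2]/x[2]; u=u*(1+c["k1"]*(u@u))
    return np.array([c["fx"]*u[0]+c["cx"],c["fy"]*u[1]+c["cy"]])
E
python3 - <<'E'
from h import *
o=ctrl.get_obs(); print(o["t"],o["tool_pos"],o["tool_rot"],o["opening"])
for n in ("top","scene"):
    cv2.imwrite(f"pics/{n}0.png",ctrl.get_image(n))
    for q,z in (("lever_pad",.08),("dispenser",0),("lid",.079),("collar",0),("tape",0),("ring",0),("die",0),("cone",0),("wrench",0)):
        for r in ctrl.landmark_of(n,q)[:2]: print(n,q,round(r["score"],2),np.round(r["position"],1),at_z(n,r["position"],z).round(3))
E
```

```text
0.0 [0.28036689 0.55788574 0.23004035] [-0.72488408 -3.05607707  0.0030786 ] 0.08534032870779848
top lever_pad 0.68 [216.  224.3] [0.485 0.307 0.08 ]
top lever_pad 0.16 [183.6 198.1] [0.561 0.403 0.08 ]
top dispenser 0.73 [185.7 196.4] [0.582 0.414 0.   ]
top dispenser 0.49 [380.6 244.5] [ 0.438 -0.177  0.   ]
top lid 0.91 [172.2 175.3] [0.629 0.44  0.079]
top lid 0.57 [216.  226.3] [0.48  0.307 0.079]
top collar 0.51 [221.  201.4] [0.567 0.305 0.   ]
top collar 0.32 [175.1 175.9] [0.647 0.45  0.   ]
top tape 0.59 [152.1 203. ] [0.562 0.517 0.   ]
top ring 0.4 [187.4 247.4] [0.426 0.403 0.   ]
top die 0.53 [222.6 201.9] [0.566 0.3   0.   ]
top cone 0.75 [379.4 242.7] [ 0.443 -0.174  0.   ]
scene lever_pad 0.44 [264.  256.1] [0.472 0.31  0.08 ]
scene dispenser 0.92 [213.1 283.2] [0.582 0.424 0.   ]
scene lid 0.66 [198.6 264.4] [0.618 0.431 0.079]
scene collar 0.47 [240.9 313. ] [0.455 0.464 0.   ]
scene tape 0.59 [199.  308.5] [0.566 0.514 0.   ]
scene ring 0.4 [260.1 304.6] [0.423 0.413 0.   ]
scene die 0.39 [239.1 257.8] [0.568 0.305 0.   ]
scene cone 0.53 [344.9 180.8] [ 0.43  -0.192  0.   ]
scene wrench 0.45 [345.7 152.6] [ 0.496 -0.346  0.   ]
```

View pics/top0.png

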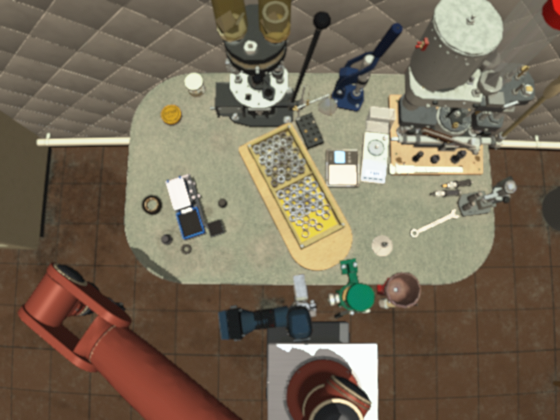

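View pics/scene0.png

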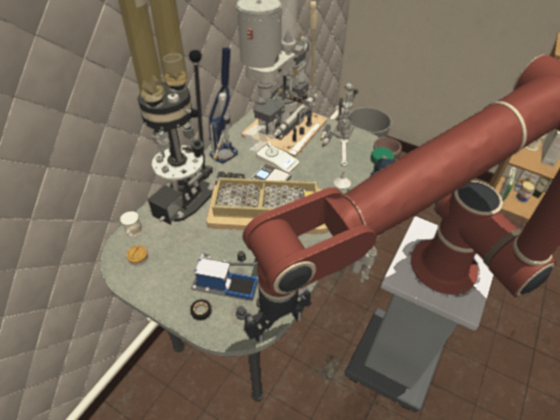

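Top view: the dispenser is at about (185,205), its press pad at (216,227), the ring at (187,248) and the die at (222,202). The scene view agrees. I'll shut the gripper and move above the pad.

```bash
python3 -m handwheel '[[[-5,-2.5,0],[0,0,0]],[[-11,-5,0],[0,0,0]],[[-16,-7.5,0],[0,0,0]],[[-21,-10,0],[0,0,0]],[[-25,-12,0],[0,0,0]]]' 1 40
python3 -m handwheel '[[[0,0,0],[0,0,0]],[[0,0,0],[0,0,0]],[[0,0,0],[0,0,0]]]'
python3 - <<'E'
from h import *
o=ctrl.get_obs(); print(o["t"],o["tool_pos"],o["tool_rot"],o["opening"])
for n in ("wrist","top"):
    im=ctrl.get_image(n); cv2.imwrite(f"pics/{n}1.png",im)
    for q,z in (("lever_pad",.08),("dispenser",0),("lid",.079),("collar",0),("ring",0),("die",0)):
        for r in ctrl.landmark_of(n,q)[:2]: print(n,q,round(r["score"],2),np.round(r["position"],1),at_z(n,r["position"],z).round(4))
print(proj("wrist",o["tool_pos"]),cal("wrist")[1],-cal("wrist")[1].T@cal("wrist")[2])
E
```

```text
t: 1.62
tool_pos: [0.4513, 0.3371, 0.2315]
tool_rot: [0.727, 3.056, 0.0]
contact_force: [0.7, 0.8, -0.6]
opening: -0.0002
grip_force: 0.0
t: 2.0
tool_pos: [0.4495, 0.3398, 0.2313]
tool_rot: [-0.723, -3.057, -0.0]
contact_force: [-0.2, -0.1, 0.5]
opening: -0.0003
grip_force: 0.0
2.0 [0.44949639 0.33979362 0.23128551] [-7.22608436e-01 -3.05710779e+00 -1.44163300e-04] -0.00025935298202945295
wrist lever_pad 0.84 [269.3 235.6] [0.4795 0.3084 0.08  ]
wrist dispenser 0.56 [386.6 245. ] [0.5807 0.4179 0.    ]
wrist lid 0.79 [437.7 296.3] [0.6166 0.433  0.079 ]
wrist collar 0.86 [382.8 135.1] [0.4539 0.4636 0.    ]
wrist ring 0.97 [325.1 132.8] [0.4221 0.4057 0.    ]
wrist ring 0.28 [379.1 135.9] [0.453  0.4594 0.    ]
wrist die 0.24 [325.2 133.9] [0.4234 0.4052 0.    ]
top lever_pad 0.54 [214.6 226.1] [0.4802 0.311  0.08  ]
top lid 0.62 [175.5 179.9] [0.6149 0.4294 0.079 ]
top collar 0.53 [166.4 240.5] [0.4465 0.4676 0.    ]
top ring 0.5 [185.4 245.6] [0.4316 0.409  0.    ]
top die 0.61 [220.6 199.8] [0.5722 0.3062 0.    ]
[286.65192007 260.65633174] [[ 4.49159067e-01  8.93451737e-01  3.55956210e-04]
 [ 8.62510665e-01 -4.33708138e-01  2.60715563e-01]
 [ 2.33091153e-01 -1.16795743e-01 -9.65415594e-01]] [0.39151115 0.3669385  0.372693  ]
```

View pics/wrist1.png

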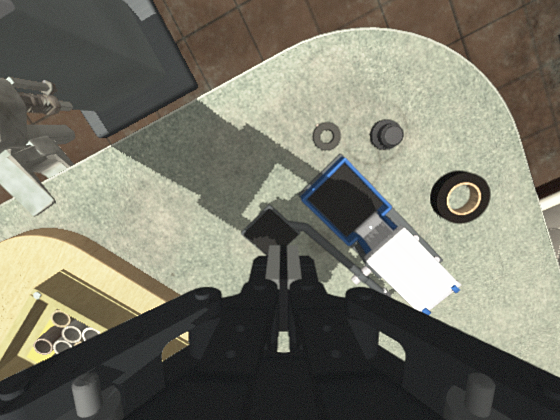

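The wrist view shows the pad at about (270,232), free of clutter, with the tray, hopper and lid to its right. The pad is at about (0.480, 0.309, 0.08), so I'll go down above it.

```bash
python3 -m handwheel '[[[-2,-1,1],[0,0,0]],[[-4.1,-1.8,3],[0,0,0]],[[-4.1,-1.8,7],[0,0,0]],[[-4.1,-1.8,11],[0,0,0]],[[-4.1,-1.8,13],[0,0,0]]]'
python3 -m handwheel '[[[0,0,0],[0,0,0]],[[0,0,0],[0,0,0]]]'
python3 - <<'E'
from h import *
o=ctrl.get_obs(); print(o["t"],o["tool_pos"])
n="wrist"; im=ctrl.get_image(n); cv2.imwrite(f"pics/{n}2.png",im)
for r in ctrl.landmark_of(n,"lever_pad")[:2]: print(round(r["score"],2),np.round(r["position"],1),at_z(n,r["position"],.08).round(4))
print(proj("wrist",o["tool_pos"]))
E
```

```text
t: 3.32
tool_pos: [0.4775, 0.3037, 0.0987]
tool_rot: [-0.725, -3.054, 0.004]
contact_force: [0.2, -0.4, 0.4]
opening: -0.0002
grip_force: 0.0
t: 3.58
tool_pos: [0.4799, 0.3051, 0.1032]
tool_rot: [0.724, 3.055, 0.003]
contact_force: [0.3, -0.3, 0.2]
opening: -0.0003
grip_force: 0.0
3.575 [0.47988532 0.3050597  0.10323422]
0.67 [291.  237.6] [0.4778 0.3099 0.08  ]
[285.32042515 262.10464943]
```

View pics/wrist2.png

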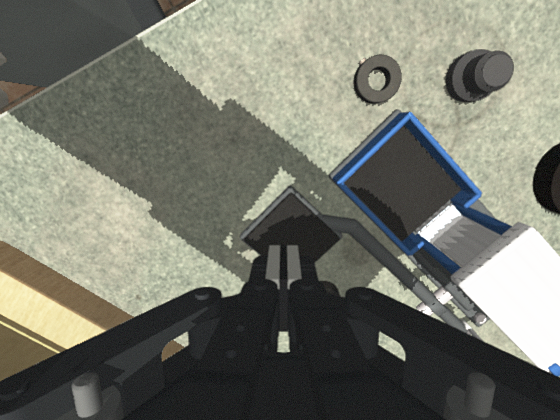

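The wrist view shows the fingertips above the pad at about (285,255), with the pad spanning (242-340, 187-280). Now I'll press.

```bash
python3 -m handwheel '[[[0.3,0,1.5],[0,0,0]],[[0.3,0,2.3],[0,0,0]],[[0.3,0,3],[0,0,0]],[[0.3,0,3.7],[0,0,0]],[[0.3,0,4.4],[0,0,0]]]'
python3 -m handwheel '[[[0,0,0.6],[0,0,0]],[[0,0,1.2],[0,0,0]],[[0,0,1.7],[0,0,0]],[[0,0,2],[0,0,0]],[[0,0,2],[0,0,0]]]'
python3 - <<'E'
from h import *
for n in("scene","wrist"):
    im=ctrl.get_image(n); cv2.imwrite(f"pics/{n}3.png",im)
o=ctrl.get_obs(); print(o["t"],o["tool_pos"],o["contact_force"])
a=cv2.imread("pics/scene3.png")[220:340,160:320]; b=cv2.imread("pics/wrist3.png")
cv2.imwrite("pics/c3.png",np.vstack([cv2.resize(a,(400,300)),cv2.resize(b,(400,300))]))
E
```

```text
t: 4.3
tool_pos: [0.4751, 0.3055, 0.0569]
tool_rot: [-0.724, -3.054, 0.003]
contact_force: [-6.1, -1.5, 5.3]
opening: 0.0001
grip_force: 3.3
t: 4.92
tool_pos: [0.4753, 0.3056, 0.0379]
tool_rot: [-0.724, -3.054, 0.003]
contact_force: [-7.5, -2.9, 10.2]
opening: 0.0001
grip_force: 6.1
5.025 [0.47525558 0.30558571 0.03789837] [-7.6625932  -3.28434525 10.65879936]
```

View pics/c3.png

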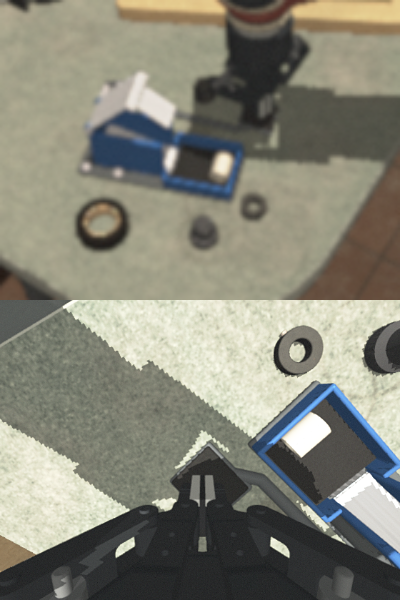

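The bushing has rolled into the front of the tray (wrist panel about (310,435)), and the lid is up. I'll press a little more and hold, to be sure the lever is on its stop.

```bash
python3 -m handwheel '[[[0,0,0.2],[0,0,0]],[[0,0,0.4],[0,0,0]],[[0,0,0.4],[0,0,0]],[[0,0,0.4],[0,0,0]],[[0,0,0.4],[0,0,0]]]'
```

```text
t: 5.65
tool_pos: [0.4755, 0.3058, 0.0367]
tool_rot: [-0.724, -3.054, 0.003]
contact_force: [-14.4, -5.8, 26.0]
opening: -0.0003
grip_force: 14.7
```

It is firmly on the stop: 26 N, and z no longer follows the command. Now I'll raise it slowly at about 24 mm/s.

```bash
python3 -m handwheel '[[[0,0,-0.3],[0,0,0]],[[0,0,-0.6],[0,0,0]],[[0,0,-0.9],[0,0,0]],[[0,0,-1.2],[0,0,0]],[[0,0,-1.5],[0,0,0]]]'
python3 -m handwheel '[[[0,0,-0.3],[0,0,0]],[[0,0,-0.6],[0,0,0]],[[0,0,-0.9],[0,0,0]],[[0,0,-1.2],[0,0,0]],[[0,0,-1.5],[0,0,0]]]'
python3 -m handwheel '[[[0,0,-0.25],[0,0,0]],[[0,0,-0.5],[0,0,0]],[[0,0,-0.75],[0,0,0]],[[0,0,-1],[0,0,0]],[[0,0,-1.25],[0,0,0]]]'
```

```text
t: 6.28
tool_pos: [0.4748, 0.3054, 0.0478]
tool_rot: [-0.724, -3.054, 0.003]
contact_force: [-5.8, -2.6, 5.5]
opening: 0.0
grip_force: 3.0
t: 6.9
tool_pos: [0.4756, 0.3057, 0.0633]
tool_rot: [-0.725, -3.056, 0.001]
contact_force: [-3.5, -0.9, 5.0]
opening: -0.0004
grip_force: 2.6
t: 7.52
tool_pos: [0.4771, 0.3061, 0.0765]
tool_rot: [0.725, 3.054, 0.003]
contact_force: [2.6, 1.9, 3.4]
opening: 0.0003
grip_force: 1.7
```

```bash
python3 -m handwheel '[[[0,0,-0.2],[0,0,0]],[[0,0,-0.4],[0,0,0]],[[0,0,-0.6],[0,0,0]],[[0,0,-0.8],[0,0,0]],[[0,0,-1],[0,0,0]]]'
python3 -m handwheel '[[[0,0,-1],[0,0,0]],[[0,0,-3],[0,0,0]],[[0,0,-5],[0,0,0]],[[0,0,-7],[0,0,0]],[[0,0,-7],[0,0,0]]]'
python3 - <<'E'
from h import *
for n in("scene","wrist"):
    im=ctrl.get_image(n); cv2.imwrite(f"pics/{n}4.png",im)
o=ctrl.get_obs(); print(o["t"],o["tool_pos"],o["contact_force"])
for q,z in(("lever_pad",.08),("bushing_mid",.0175),("lid",.079)):
    for r in ctrl.landmark_of("wrist",q)[:1]: print(q,r,at_z("wrist",r["position"],z))
a=cv2.imread("pics/scene4.png")[220:340,160:320]; b=cv2.imread("pics/wrist4.png")
cv2.imwrite("pics/c4.png",np.vstack([cv2.resize(a,(400,300)),cv2.resize(b,(400,300))]))
E
```

```text
t: 8.15
tool_pos: [0.4749, 0.3053, 0.0848]
tool_rot: [-0.724, -3.055, 0.003]
contact_force: [0.6, -0.4, 0.5]
opening: 0.0001
grip_force: 0.0
t: 8.78
tool_pos: [0.4776, 0.3065, 0.1592]
tool_rot: [0.724, 3.053, 0.005]
contact_force: [-0.2, -0.4, 0.0]
opening: 0.0001
grip_force: 0.0
8.875 [0.47604502 0.30573692 0.15603949] [-0.42213053 -0.19100101 -0.73108913]
lever_pad {'position': [291.7, 215.5], 'score': 0.57} [0.47616878 0.31074064 0.08      ]
bushing_mid {'position': [362.9, 158.9], 'score': 0.84} [0.47457387 0.3821963  0.0175    ]
lid {'position': [515.9, 299.5], 'score': 0.69} [0.6117953  0.43322903 0.079     ]
```

View pics/c4.png

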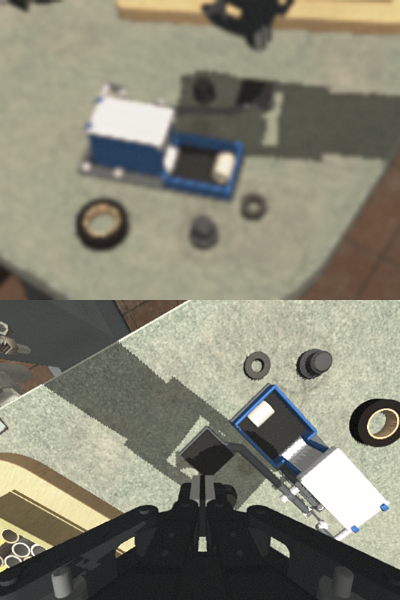

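The lid is shut, the pad is back up, the bushing lies in the tray at about local (-0.11, 0.00), and the bystanders look undisturbed. I'm handing in.

```bash
python3 -m handwheel '[[[0,0,0],[0,0,0]],[[0,0,0],[0,0,0]],[[0,0,0],[0,0,0]]]'; python3 -c "
from station import ctrl; print(ctrl.finish_job())"
```

```text
t: 9.4
tool_pos: [0.476, 0.3057, 0.1556]
tool_rot: [-0.725, -3.056, 0.0]
contact_force: [0.7, -0.4, -0.5]
opening: 0.0001
grip_force: 0.0
the job is handed in; nothing more can be done
None
```

I pressed the lever to its stop, the bushing rolled into the tray, and I eased the lid shut under the fingertips. I handed the job in at about 9.4 s, arm clear of everything; no verdict was returned.

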